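# Fit the pull bar to the spring vice and hold its jaw open at the mark

## Robot

A 7-joint arm with a two-finger parallel gripper is mounted at the origin on the work surface. World frame = base frame: x ahead of the robot, y to its left, z up, the work surface at z = 0. Lengths are in m, angles in rad, forces in N, time in s.
With the tool pointing down it reaches from about 0.4 to 0.9 m from the base axis. Payload 5.6 kg.
Tool frame: the origin (TCP) lies midway between the tips of the shut fingers; the grasp point (between the pads) lies 19 mm behind it; z points along the fingers, y is the line along which they close (so a half turn about z gives the same grasp; the last joint's range is limited). The gripper opens to 92 mm and grips with 3 to 60 N. Pads are 20 mm wide; open, the fingers measure 128 mm over their backs; the gripper's body (75 mm by 189 mm) begins 69 mm behind the grasp point.
Start: joints at [-1.157, 0.468, -0.012, 1.603, 0.006, 1.071, -0.056], TCP at [0.287, 0.583, 0.215] pointing down, gripper open.
Joint ranges: [-2.53, 2.53], [-0.31, 2.02], [-1.57, 1.55], [0.28, 2.44], [-1.29, 4.43], [0.15, 1.84], [-2.92, 2.92]. Speed limits (rad/s): [2.57, 2.57, 3.14, 3.14, 3.14, 3.14, 3.14].

## Interface

Orientations are given as a unit quaternion [x, y, z, w].
In Python, from workcell import robot gives the robot as it stands.
- The arm moves only by the tool servo_tool, never from a script. Its argument "targets" is one flat list of numbers, 7 for each row, row after row: the opening, from -1 (shut) to 1 (fully open), then the shift along the tool's x, y, z in units of 40 mm (1.0 is 40 mm), then the turn, a rotation vector about the tool's x, y, z in units of 6 degrees (1.0 is 6 degrees). In form: [hand, tx, ty, tz, wx, wy, wz, hand, tx, ty, tz, wx, wy, wz, ...]. A call has 1 to 8 rows; each row shifts and turns the commanded pose from where the row before left it, along the tool's axes as they then stand; what a row does not reach is not made up. A row lasts 1/12 s, in which the tool goes at most 41.7 mm and 7.16 degrees, less where a joint would pass 70% of its speed; a pose out of reach is approached as far as the arm can. A call is refused whole if a number of a shift passes 1 or a number of a turn 1, either way. A call with a gripper value outside its range is refused whole. The fingers move at their own pace and stop on an object; "grip_force" is the grip in N (left out, the last holds). Time passes only in rows, so rows that do not move let the fingers close. It gives the time, the measured TCP pose, the force, the opening and the grip force at its end, in the units of the state.
- robot.state(): the state, without advancing time (a new reading comes with each control period).
- robot.camera(name): name is "scene" or "top" or "wrist"; returns the picture (384x512x3 uint8, blue, green, red); there is no depth.
- robot.camera_info(name): a dict with "intrinsics" (3x3 intrinsics, pixels), "origin" and "attitude" of the camera in the world. Camera axes: x right, y down, z forward; pixel columns grow to the right and rows downward; lengths in m; the calibration is good to about 2 mm. The wrist camera is an equidistant fisheye: a pixel r from the principal point sees the ray r / f radians off the axis. A picture is of the moment at which its call begins: read the wrist's pose just before it. camera_info takes no time and is no camera call; for the wrist camera it gives the pose at the moment of the call.
- robot.job_done(): hands the job in; it is judged then, once.
Trained networks look in the newest picture that a camera, given by its name, has taken for a name from the list of things; names that differ only in an ending like _2 or _b are one class to them, and where a whole thing is asked for, a point or a joint stands for the part that bears it (a point fixed in the world has none). Each returns a list of dicts, best first, with "conf" (0 to 1); they miss things now and then, are a little off and sometimes report something else, mostly with a low value. They report only what shows in the picture. A call takes as long as a camera call. They do not tell look-alikes from the thing itself.
- robot.find_in(camera, query): "bbox" ([left, top, width, height] in pixels, round what is visible of it).
The state is a dict: "time": time; "joint_positions": joint angles; "joint_vel": joint speeds; "tau": joint torques, N m; "eef_pos": TCP position; "eef_rot": TCP orientation; "wrist_force": force on the tool from outside, world axes, zero at the start; "moment": the same for the moment, N m; "finger_gap": finger opening in m; "finger_force": force on a finger pad.
Only numpy, scipy, OpenCV 4.12 (cv2) and the standard library are available. Lean on these libraries where they do the work, as an engineer would, in place of code of your own. Each camera call takes 0.05 s, during which the arm holds its last target. There are 200 camera calls.

## Task

Take the long pull bar with a square nut on each end out of the parts tray and lay it down into the two open saddles of the vice's spring-closed jaw while the jaw is still shut, one nut outside each saddle. Then draw the jaw open by the bar alone until its pointer lines up with the mark on the guide rail, and finish while still gripping the bar and holding the jaw there against its spring. Leave the other parts in the tray and do not disturb the other things on the bench.

Things in the scene. Friction and masses are not known exactly. Their poses are not given: they have to be found in the camera images.
- bar: pull bar: steel rod 12 mm in diameter, 164 mm long, along its own y, with a 22 mm square nut 14 mm thick near each end (nut faces at y = 65 and 79 mm either side). 0.16 to 0.26 kg. Origin under its middle, at the nuts' underside, 11 mm below the rod's axis. Lies flat in the tray in one of three lanes 75 mm apart, roughly along the tray's y; the long part with two nuts. Grip it at its middle
- bar_mid (a point): middle of the pull bar, on the rod's axis
- tray: black plastic tray, 260 (x) x 250 (y) x 45 mm high, walls and floor 3 mm thick, fixed to the bench; origin under its centre. It may stand on the left or on the right of the robot, with the vice on the other side
- short_stud: not wanted: a stud like the pull bar but only 96 mm long, same 12 mm rod and 22 mm square nuts; origin under its middle, rod along its y. In the tray
- key_bar: not wanted: plain square steel bar 14 x 150 x 14 mm without nuts, along its y; origin under its middle. In the tray
- offcut: not wanted: steel block 22 x 26 x 18 mm near the +y end of the tray between two lanes; origin under its centre
- collar: not wanted: steel ring 26 mm across, 16 mm high, near the -y end of the tray between two lanes; origin under its centre
- vice: green jig vice fixed to the bench, base 300 (x) x 165 (y) mm; origin under the base's centre. Its x axis runs along the slide from the front (-x, nearer the robot) to the fixed jaw at the back (+x, 90 mm high). Guide rails along both sides, tops 30 mm above the bench. It may stand left or right of the robot, the tray on the other side
- jaw: the vice's sliding jaw: steel plate (top 34 mm above the bench) with a green jaw 85 mm high at its back (front face at x = +69 mm) and two saddles near its middle. Its frame is the vice's when shut; it slides to the vice's -x, at most 85 mm, without turning. A spring pulls it shut: 4.8 N when shut, 1.2 N more per 10 mm of opening, plus 0.6 N friction
- saddles (a point): on the jaw (x = -20, y = 0), where the rod's middle rests, 66 mm above the bench; axes are the jaw's. Saddles: two upright plates 12 mm thick, inner faces 88 mm apart across y (outer 112), each with an open-topped slot across x, 15 mm wide; slot bottom 60 mm above the bench, straight to 78 mm, flaring to about 28 mm wide at 92 mm
- pointer (a point): tip of the steel pointer (a bar 5 mm wide) at the front left (+y) corner of the sliding jaw, reaching over the guide rail; on the bar's centre line, 40 mm above the bench, at x = -54.5 mm, y = +69 mm in the jaw's frame
- mark: the mark: steel rider 34 x 16 mm on the left (+y) guide rail, with a dark rib across its middle, 4 mm thick, top 15 mm above the rail. Origin under the rib, at the rail's top (30 mm above the bench), axes parallel to the vice's. 28 to 65 mm in front (-x) of the shut jaw's pointer; the jaw is at the mark when pointer and rib have the same x in the vice's frame. Does not move
- casting: bystander: aluminium angle casting 75 x 55 x 50 mm at the back of the bench
- wrench: bystander: wrench lying at the back of the bench
- oil_can: bystander: closed can 60 mm across, 120 mm high, at the back of the bench
- vee_block: bystander: steel vee block 70 x 50 x 42 mm at the left of the bench
There are look-alikes about, which are no part of the job. What is shaped like the bar but blue is not meant.

How it is judged:
On the way, in this order (a step that is already met when the one before it is completed fails the run):
1. the pull bar lies in both saddles, the jaw still shut (x of bar_mid in the frame of saddles between -0.005 and 0.005 m and y of bar_mid in the frame of saddles between -0.01 and 0.01 m and z of bar_mid in the frame of saddles between -0.004 and 0.007 m and angle between the y axis of bar and the y axis of jaw, either way round below 0.08 rad and x of jaw in the frame of vice above -0.012 m), for 0.1 s.
2. the jaw is drawn by the bar until the pointer is at the mark (x of bar_mid in the frame of saddles between -0.005 and 0.005 m and y of bar_mid in the frame of saddles between -0.01 and 0.01 m and z of bar_mid in the frame of saddles between -0.004 and 0.007 m and angle between the y axis of bar and the y axis of jaw, either way round below 0.08 rad and x of pointer in the frame of mark between -0.005 and 0.005 m and contact force between the fingers and bar above 3 N and contact force between bar and jaw above 3 N and contact force between each of the fingers, the arm and jaw below 1 N), for 0.2 s.
At the end, for the whole second after the job is handed in: Bar down in both saddles (5 mm along the slide, 10 mm sideways, -4 to +7 mm high, 0.08 rad); pointer within 5 mm of the mark, jaw at rest; fingers grip the bar and the bar bears on the jaw (over 3 N each), robot not touching the jaw; other parts in the tray. Finishes while holding (all of step 2 and height (world z) of each of short_stud, key_bar, offcut, collar below 0.05 m and linear speed of jaw below 0.01 m/s); the arm keeps its last pose, push and grip.
It fails at once if another thing on the bench was moved more than 20 mm (distance of any of casting, wrench, oil_can, vee_block from where it was at the start of the episode above 0.02 m).
It fails at once if another part was lifted out of the tray (height (world z) of any of short_stud, key_bar, offcut, collar above 0.08 m).
It fails at once if the jaw was drawn by pulling on it directly, not by the bar (x of jaw in the frame of vice below -0.015 m and contact force between any of the fingers, the arm and jaw above 3 N).
It also fails if it takes over 48 s, if anything falls off the work surface, if the arm or the gripper's body presses on something with over 40 N, if the wrist force passes 120 N, or if a joint passes its speed limit or range.

## Working session

There is one attempt and no reset: what is moved stays moved. The work goes in short steps, Python scripts to look and compute and a tool call to move; the robot and the scene stay as the last step left them, time stands still between calls to the robot, and variables do not carry over. Pictures are saved under pics/ and viewed, at most 10 in all, crops included, and the job is handed in when it is done.

Besides the shell and the picture viewer there is one more tool, called as name(argument=value, ...) on one line, values as JSON. servo_tool: Moves the arm, as the interface text tells. Its arguments: {"type":"object","properties":{"targets":{"type":"array"},"grip_force":{"type":"number"}},"required":["targets"]}

```bash
mkdir -p pics; ls; cat > h.py <<'E'
import numpy as np, cv2
from scipy.spatial.transform import Rotation as R
from workcell import robot
def att(i):
    a=np.array(i["attitude"],float)
    return a if a.shape==(3,3) else R.from_quat(a).as_matrix()
def ray(name,p,i=None):
    i=i or robot.camera_info(name);K=np.array(i["intrinsics"]);x=(p[0]-K[0,2])/K[0,0];y=(p[1]-K[1,2])/K[1,1]
    if name=="wrist":
        r=np.hypot(x,y);s=np.sin(r)/r if r>1e-9 else 1;d=np.array([x*s,y*s,np.cos(r)])
    else: d=np.array([x,y,1.])
    return np.array(i["origin"]),att(i)@d
def at_z(name,p,z,i=None):
    o,d=ray(name,p,i);return o+d*(z-o[2])/d[2]
def proj(name,P,i=None):
    i=i or robot.camera_info(name);K=np.array(i["intrinsics"]);v=att(i).T@(np.array(P)-np.array(i["origin"]))
    if name=="wrist":
        t=np.arctan2(np.hypot(v[0],v[1]),v[2]);n=np.hypot(v[0],v[1])+1e-12;q=v[:2]/n*t
    else:q=v[:2]/v[2]
    return np.array([K[0,0]*q[0]+K[0,2],K[1,1]*q[1]+K[1,2]])
E
python3 - <<'E'
from h import *
print(robot.state())
for n in ["scene","top"]:
    im=robot.camera(n);cv2.imwrite(f"pics/{n}0.png",im);print(n,robot.camera_info(n))
    for q in ["bar","short_stud","key_bar","tray","vice","jaw","mark","pointer","saddles"]:
        print(q,[(np.round(d["bbox"]).tolist(),round(d["conf"],2)) for d in robot.find_in(n,q)[:4]])
E
```

```text
pics
{'time': 0.0, 'joint_positions': array([-1.15697745,  0.46840084, -0.01162504,  1.60361033,  0.00599198,
        1.07143762, -0.05627458]), 'joint_vel': array([-1.51839694e-05,  1.04822025e-03, -2.74528000e-04, -9.84390594e-04,
       -7.61062272e-04,  3.09902253e-04,  1.20297013e-04]), 'tau': array([-2.17063775e-04, -5.20573497e+01, -1.25987173e-02, -2.43747050e+01,
       -5.66404976e-02,  1.73768029e-02,  1.80681568e-04]), 'eef_pos': array([0.28649892, 0.58279091, 0.21363053]), 'eef_rot': array([ 2.26439486e-01,  9.74024810e-01, -8.97816691e-04, -1.52593530e-04]), 'wrist_force': array([-0.57754014, -0.300647  ,  0.13645527]), 'moment': array([ 0.03340681,  0.04464225, -0.02115988]), 'finger_force': 0.0, 'finger_gap': 0.09195776129724832}
scene {'intrinsics': array([[454.19892778,   0.        , 259.25436829],
       [  0.        , 454.19892778, 195.1232854 ],
       [  0.        ,   0.        ,   1.        ]]), 'origin': array([0.9182599 , 0.83255973, 1.31810807]), 'attitude': array([ 0.23737187,  0.92723911, -0.27999771, -0.07405069])}
bar [([375.0, 264.0, 16.0, 49.0], 0.75),
[... 634 characters left out ...]
4, 187.19401761],
       [  0.        ,   0.        ,   1.        ]]), 'origin': array([0.38507596, 0.08682012, 1.11880362]), 'attitude': array([ 0.70879703, -0.70248576,  0.04879335, -0.04171026])}
bar [([180.0, 258.0, 36.0, 48.0], 0.65), ([76.0, 237.0, 52.0, 29.0], 0.65), ([167.0, 179.0, 54.0, 26.0], 0.63), ([344.0, 217.0, 6.0, 13.0], 0.62)]
short_stud [([172.0, 160.0, 29.0, 15.0], 0.61)]
key_bar [([179.0, 203.0, 46.0, 17.0], 0.53)]
tray [([140.0, 137.0, 106.0, 104.0], 0.87), ([179.0, 196.0, 47.0, 25.0], 0.36)]
vice [([319.0, 128.0, 82.0, 114.0], 0.61)]
jaw [([329.0, 148.0, 60.0, 62.0], 0.71)]
mark []
pointer [([329.0, 150.0, 57.0, 59.0], 0.89)]
saddles [([329.0, 148.0, 56.0, 64.0], 0.74)]
```

```bash
python3 -c "
import cv2
print(cv2.imread('pics/top0.png').shape)"
```

```text
(384, 512, 3)
```

View pics/top0.png

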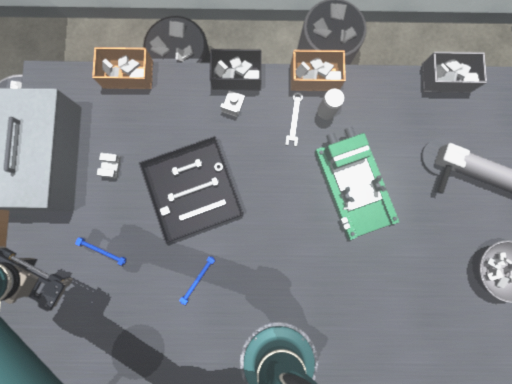

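View pics/scene0.png

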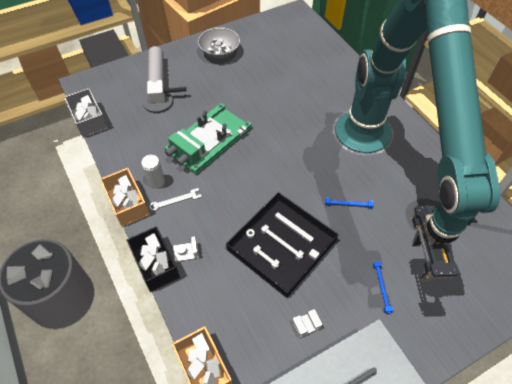

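Top view shows these candidates:
- steel bar with two nuts at (193,189)
- short stud at (187,167)
- plain key bar at (202,210)
- blue look-alikes at (100,251) and (197,280)

I choose the steel bar at (193,189). The vice is at (357,188), with the mark near (346,222). Next is the close crop to check.

```bash
python3 - <<'E'
from h import *
im=cv2.imread('pics/top0.png')
a=cv2.resize(im[130:250,135:255],(480,480)[:2],interpolation=cv2.INTER_CUBIC)[:, :380]
a=cv2.resize(im[140:240,140:245],None,fx=4,fy=4,interpolation=cv2.INTER_CUBIC)
b=cv2.resize(im[140:240,312:404],None,fx=4,fy=4,interpolation=cv2.INTER_CUBIC)
cv2.imwrite('pics/crop1.png',np.hstack([a,b]))
# rod line in tray by brightness of blobs
g=cv2.cvtColor(im,cv2.COLOR_BGR2GRAY)
t=(g>110).astype(np.uint8);n,l,s,c=cv2.connectedComponentsWithStats(t)
for k in range(1,n):
    x,y,w,h,A=s[k]
    if 145<c[k][0]<240 and 140<c[k][1]<240 and A>15:
        ys,xs=np.where(l==k);r=cv2.minAreaRect(np.c_[xs,ys].astype(np.float32));print(s[k],c[k].round(1),[np.round(v,1) for v in r],at_z("top",r[0],.015))
E
```

```text
[171 158  31  17 201] [186.5 166.4] [array([186.3, 166.4]), array([ 8.8, 31.9]), np.float64(70.8)] [0.59155154 0.29101944 0.015     ]
[213 162  10  10  73] [217.8 166.3] [array([217.5, 166.5]), array([9., 9.]), np.float64(90.0)] [0.59221589 0.19247652 0.015     ]
[167 176  52  26 321] [192.7 188.9] [array([192.5, 188.6]), array([ 8.9, 54.4]), np.float64(70.4)] [0.52088763 0.26918018 0.015     ]
[178 198  49  23 349] [202.2 209.2] [array([201.9, 209.3]), array([ 6.9, 50.9]), np.float64(69.8)] [0.45616969 0.23799042 0.015     ]
[159 205  12  11  86] [164.5 210.1] [array([164.5, 210. ]), array([8.5, 9.8]), np.float64(63.4)] [0.45306746 0.35423321 0.015     ]
```

View pics/crop1.png

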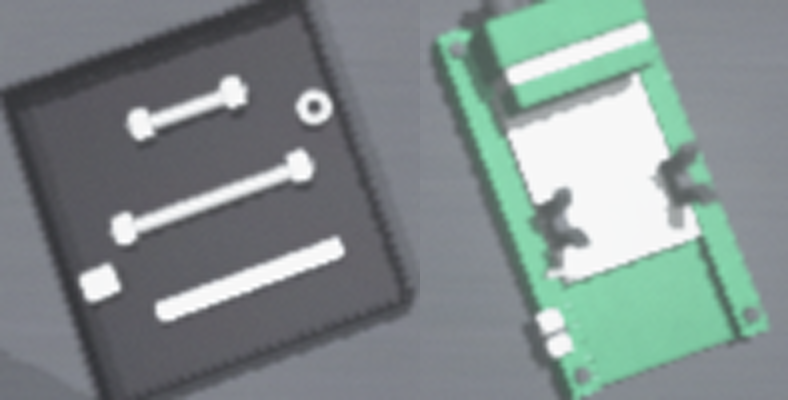

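Crop confirms it: long bar with two nuts in the middle lane, centre about (193,189) in the top view. The short stud is above it and the nutless key bar below. In the vice crop the two saddles are at about (347,196) and (384,184), and the white rider is at about (344,223) on the left rail.

```bash
cat >> h.py <<'E'
def down(yaw): # tool pointing down, tool y along world angle yaw
    y=np.array([np.cos(yaw),np.sin(yaw),0]);z=np.array([0,0,-1.]);return R.from_matrix(np.c_[np.cross(y,z),y,z])
def plan(p,yaw,step=.038,p0=None,r0=None):
    s=robot.state();p0=np.array(s["eef_pos"]) if p0 is None else p0;r0=R.from_quat(s["eef_rot"]) if r0 is None else r0
    c=[down(yaw),down(yaw+np.pi)];r1=min(c,key=lambda r:(r0.inv()*r).magnitude())
    w=(r0.inv()*r1).as_rotvec();d=np.array(p)-p0
    n=int(max(1,np.ceil(np.linalg.norm(d)/step),np.ceil(np.degrees(np.linalg.norm(w))/5.8)))
    print("rows",n,"q",s["joint_positions"].round(2));r=r0
    for k in range(n):
        print((r.inv().apply(d/n)/.04).round(2).tolist(),(np.degrees(w/n)/6).round(2).tolist());r=r*R.from_rotvec(w/n)
    return r1
E
python3 - <<'E'
from h import *
a,b=at_z("top",(169,197.5),.014),at_z("top",(216.5,180),.014)
print(a,b,np.linalg.norm(a-b));d=a-b;yb=np.arctan2(d[1],d[0]);print("bar yaw",np.degrees(yb))
m=at_z("top",(192.6,188.8),.014);print(m)
# vice base outline at top: green mask
im=cv2.imread('pics/top0.png').astype(int)
g=((im[:,:,1]>im[:,:,2]+25)&(im[:,:,1]>im[:,:,0]+15)).astype(np.uint8);g[:,:300]=0;g[:, 420:]=0;g[260:]=0
ys,xs=np.where(g);r=cv2.minAreaRect(np.c_[xs,ys].astype(np.float32));print(r)
# fit of vice pose by footprint corners at rail top z .03
C=np.array([at_z("top",p,.03)for p in cv2.boxPoints(r)]);print(C)
print(np.linalg.norm(np.diff(C,axis=0),axis=1))
plan([m[0],m[1],.17],yb+np.pi/2)
i=robot.camera_info("wrist");print(i, robot.state()["eef_pos"])
E
```

```text
[0.49234459 0.34201829 0.014     ] [0.54913939 0.19479496 0.014     ] 0.1577984682665659
bar yaw 111.0952741991575
[0.52046886 0.26915832 0.014     ]
((357.1040954589844, 185.34185791015625), (97.65818786621094, 52.41874694824219), 69.11419677734375)
[[ 0.64837736 -0.11540403  0.03      ]
 [ 0.71081029 -0.27221412  0.03      ]
 [ 0.42283631 -0.3705782   0.03      ]
 [ 0.36472205 -0.21792695  0.03      ]]
[0.16878174 0.30430989 0.16333914]
rows 11 q [-1.16  0.47 -0.01  1.6   0.01  1.07 -0.06]
[-0.79, -0.41, 0.1] [0.0, 0.0, 0.65]
[-0.82, -0.35, 0.1] [0.0, 0.0, 0.65]
[-0.84, -0.3, 0.1] [0.0, 0.0, 0.65]
[-0.86, -0.24, 0.1] [0.0, 0.0, 0.65]
[-0.87, -0.18, 0.1] [0.0, 0.0, 0.65]
[-0.88, -0.12, 0.1] [0.0, 0.0, 0.65]
[-0.89, -0.06, 0.1] [0.0, 0.0, 0.65]
[-0.89, 0.0, 0.1] [0.0, 0.0, 0.65]
[-0.89, 0.06, 0.1] [0.0, 0.0, 0.65]
[-0.88, 0.12, 0.1] [0.0, 0.0, 0.65]
[-0.87, 0.18, 0.1] [0.0, 0.0, 0.65]
{'intrinsics': array([[297.31863964,   0.        , 249.4439831 ],
       [  0.        , 297.31863964, 186.87207503],
       [  0.        ,   0.        ,   1.        ]]), 'origin': array([0.22361166, 0.61372491, 0.38470926]), 'attitude': array([0.842264  , 0.52383385, 0.06727761, 0.10799618])} [0.2867597  0.58333399 0.21460227]
```

servo_tool(targets=[-0.1, -0.79, -0.41, 0.1, 0, 0, 0.65, -0.1, -0.82, -0.35, 0.1, 0, 0, 0.65, -0.1, -0.84, -0.3, 0.1, 0, 0, 0.65, -0.1, -0.86, -0.24, 0.1, 0, 0, 0.65, -0.1, -0.87, -0.18, 0.1, 0, 0, 0.65, -0.1, -0.88, -0.12, 0.1, 0, 0, 0.65, -0.1, -0.89, -0.06, 0.1, 0, 0, 0.65, -0.1, -0.89, 0, 0.1, 0, 0, 0.65], grip_force=40)

```text
time: 1.67
eef_pos: [0.4573, 0.3529, 0.1827]
eef_rot: [0.481, 0.876, 0.0, 0.0]
wrist_force: [0.8, 0.7, -0.4]
finger_gap: 0.0416
finger_force: 0.0
```

servo_tool(targets=[-0.1, -0.89, 0.06, 0.1, 0, 0, 0.65, -0.1, -0.88, 0.12, 0.1, 0, 0, 0.65, -0.1, -0.87, 0.18, 0.1, 0, 0, 0.65, -0.1, 0, 0, 0, 0, 0, 0, -0.1, 0, 0, 0, 0, 0, 0])

```text
time: 2.08
eef_pos: [0.5212, 0.2661, 0.1705]
eef_rot: [0.569, 0.822, -0.0, 0.0]
wrist_force: [0.1, 0.7, 0.2]
finger_gap: 0.0411
finger_force: 0.0
```

```bash
python3 - <<'E'
from h import *
i=robot.camera_info("wrist");im=robot.camera("wrist");cv2.imwrite("pics/w1.png",im);print(i)
s=robot.state();print(s["eef_pos"],s["finger_gap"],s["time"],s["joint_positions"])
g=cv2.cvtColor(im,cv2.COLOR_BGR2GRAY)
t=(g>110).astype(np.uint8);n,l,st,c=cv2.connectedComponentsWithStats(t)
for k in range(1,n):
    if 100<st[k][4]<8000:
        ys,xs=np.where(l==k);r=cv2.minAreaRect(np.c_[xs,ys].astype(np.float32));print(st[k],c[k].round(1),at_z("wrist",c[k],.014,i).round(4))
print(proj("wrist",[.5205,.2692,.014],i))
E
```

```text
{'intrinsics': array([[297.31863964,   0.        , 249.4439831 ],
       [  0.        , 297.31863964, 186.87207503],
       [  0.        ,   0.        ,   1.        ]]), 'origin': array([0.4966322 , 0.33174625, 0.34053911]), 'attitude': array([0.97582476, 0.17737884, 0.02267182, 0.1256534 ])}
[0.51999893 0.26829314 0.17055163] 0.04104723248878807 2.1333 [-0.72647567  0.40894385  0.24636138  1.82044666 -0.12193473  0.92697586
 -0.06186222]
[208  64  23  26 536] [218.7  76.5] [0.4519 0.3557 0.014 ]
[ 179  109   19  120 1565] [187.8 166.2] [0.4527 0.2498 0.014 ]
[273 238  14  23 198] [278.8 249.9] [0.5883 0.1896 0.014 ]
[154 267  10  51 221] [157.4 292.5] [0.4615 0.0679 0.014 ]
[336 267  10  51 212] [341.4 292.2] [0.6963 0.1568 0.014 ]
[ 350  275  113   27 1161] [401.8 289. ] [0.7883 0.186  0.014 ]
[ 39 277  27  15 178] [ 52.1 283.4] [ 0.2926 -0.003   0.014 ]
[162 287 175   4 238] [251.2 288.8] [0.5771 0.1238 0.014 ]
[ 52 291  25  34 434] [ 63.8 307. ] [ 0.3164 -0.0417  0.014 ]
[ 161  291  176   15 1552] [249.7 299. ] [0.5812 0.1075 0.014 ]
[ 187  307  126   31 3514] [249.5 322.7] [0.5959 0.0675 0.014 ]
[368 316  62  12 114] [402.1 321.6] [0.8291 0.1309 0.014 ]
[133 331  66   8 142] [161.5 334.7] [ 0.4837 -0.0098  0.014 ]
[367 341 113  43 811] [405.2 369.1] [0.9193 0.0267 0.014 ]
[449 351  42  33 144] [475.1 362.4] [1.131 0.053 0.014]
[ 52 356  38  28 392] [ 67.9 368.2] [ 0.3226 -0.2179  0.014 ]
[127 365  53  19 310] [155.4 374.1] [ 0.4925 -0.1148  0.014 ]
[249.83672261 170.86072146]
```

View pics/w1.png

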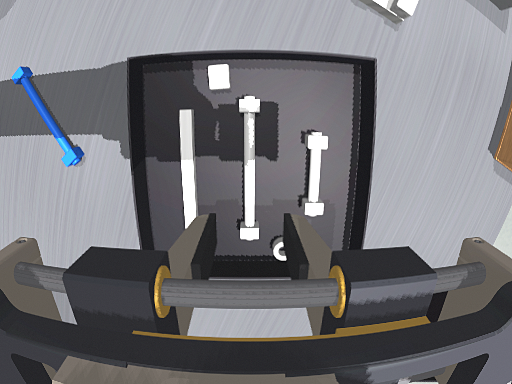

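The wrist view shows the steel bar between the fingers' lane, with nuts at about (250,104) and (250,233). The key bar is left at (188,166) and the short stud right at (315,172).

```bash
python3 - <<'E'
from h import *
im=cv2.imread("pics/w1.png");g=cv2.cvtColor(im,cv2.COLOR_BGR2GRAY).astype(int)
P=[]
for y in range(122,222,12):
    row=g[y,236:264];b=np.where(row>(row.min()+row.max())/2)[0]+236
    P.append(at_z("wrist",((b.min()+b.max())/2,y),.018));print(y,b.min(),b.max())
P=np.array(P);d=np.polyfit(P[:,1],P[:,0],1);print("yaw",np.degrees(np.arctan2(1,d[0])))
# nut faces along column: z .025 top far edge / etc
c=g[85:245,250];e=np.abs(np.diff(c));print([(85+k,e[k]) for k in np.where(e>40)[0]])
top=at_z("wrist",(250,104),.02);bot=at_z("wrist",(250,233),.02);m=(top+bot)/2;print(m,np.linalg.norm(top-bot))
ym=np.arctan2(*(top-bot)[[1,0]]);print(np.degrees(ym))
plan([m[0],m[1],.007],ym+np.pi/2)
E
```

```text
122 244 254
134 244 254
146 244 254
158 244 254
170 245 254
182 245 254
194 245 254
206 245 254
218 245 254
yaw 111.19291836619988
[(np.int64(95), np.int64(128)), (np.int64(111), np.int64(138)), (np.int64(112), np.int64(84)), (np.int64(147), np.int64(53)), (np.int64(159), np.int64(57)), (np.int64(226), np.int64(128)), (np.int64(227), np.int64(127)), (np.int64(239), np.int64(82)), (np.int64(240), np.int64(104))]
[0.51917129 0.27225676 0.02      ] 0.14704103889195677
110.83645099134293
rows 5 q [-0.73  0.41  0.25  1.82 -0.12  0.93 -0.06]
[0.02, 0.0, 0.82] [-0.0, -0.0, 0.0]
[0.02, 0.0, 0.82] [-0.0, -0.0, 0.0]
[0.02, 0.0, 0.82] [-0.0, -0.0, 0.0]
[0.02, 0.0, 0.82] [-0.0, -0.0, 0.0]
[0.02, 0.0, 0.82] [-0.0, -0.0, 0.0]
```

servo_tool(targets=[-0.1, 0.02, 0, 0.82, 0, 0, 0, -0.1, 0.02, 0, 0.82, 0, 0, 0, -0.1, 0.01, 0, 0.82, 0, 0, 0, -0.1, 0.01, 0, 0.82, 0, 0, 0, -0.1, 0.01, 0, 0.8, 0, 0, 0, -0.1, 0, 0, 0, 0, 0, 0, -1, 0, 0, 0, 0, 0, 0, -1, 0, 0, 0, 0, 0, 0])

```text
time: 2.8
eef_pos: [0.518, 0.2727, 0.0075]
eef_rot: [0.566, 0.824, 0.0, -0.0]
wrist_force: [0.6, 0.7, -0.5]
finger_gap: 0.0301
finger_force: 0.0
```

servo_tool(targets=[-1, 0, 0, 0, 0, 0, 0, -1, 0, 0, 0, 0, 0, 0, -1, 0, 0, 0, 0, 0, 0, -1, 0, 0, 0, 0, 0, 0])

```text
time: 3.13
eef_pos: [0.5189, 0.2716, 0.008]
eef_rot: [0.567, 0.824, 0.0, -0.0]
wrist_force: [0.3, 1.2, 2.9]
finger_gap: 0.011
finger_force: 40.0
```

```bash
python3 - <<'E'
from h import *
for z in (.03,.085): print(z,at_z("top",(365.5,190),z))
v=at_z("top",(365.5,190),.085);yv=np.radians(19.4)
s=robot.state();r0=R.from_quat(s["eef_rot"]);p0=np.array(s["eef_pos"])
up=p0+[0,0,.2];
print("up 5 rows of z -1.0")
plan([v[0],v[1],.21],yv,p0=up,r0=r0)
E
```

```text
0.03 [ 0.5198894 -0.2702861  0.03     ]
0.085 [ 0.51307941 -0.25224718  0.085     ]
up 5 rows of z -1.0
rows 14 q [-0.68  0.65  0.19  1.89 -0.2   0.62 -0.01]
[-0.87, -0.34, -0.0] [0.0, -0.0, 0.02]
[-0.87, -0.34, -0.0] [0.0, -0.0, 0.02]
[-0.87, -0.34, -0.0] [0.0, -0.0, 0.02]
[-0.87, -0.34, -0.0] [0.0, -0.0, 0.02]
[-0.87, -0.34, -0.0] [0.0, -0.0, 0.02]
[-0.87, -0.34, -0.0] [0.0, -0.0, 0.02]
[-0.87, -0.33, -0.0] [0.0, -0.0, 0.02]
[-0.87, -0.33, -0.0] [0.0, -0.0, 0.02]
[-0.88, -0.33, -0.0] [0.0, -0.0, 0.02]
[-0.88, -0.33, -0.0] [0.0, -0.0, 0.02]
[-0.88, -0.33, -0.0] [0.0, -0.0, 0.02]
[-0.88, -0.33, -0.0] [0.0, -0.0, 0.02]
[-0.88, -0.32, -0.0] [0.0, -0.0, 0.02]
[-0.88, -0.32, -0.0] [0.0, -0.0, 0.02]
```

servo_tool(targets=[-1, 0, 0, -0.5, 0, 0, 0, -1, 0, 0, -1, 0, 0, 0, -1, 0, 0, -1, 0, 0, 0, -1, 0, 0, -1, 0, 0, 0, -1, 0, 0, -1, 0, 0, 0, -1, 0, 0, -0.5, 0, 0, 0])

```text
time: 3.63
eef_pos: [0.5205, 0.2718, 0.2125]
eef_rot: [0.567, 0.824, 0.003, 0.001]
wrist_force: [0.6, 0.6, -1.0]
finger_gap: 0.0105
finger_force: 40.0
```

servo_tool(targets=[-1, -0.5, -0.2, 0, 0, 0, 0, -1, -0.87, -0.34, 0, 0, 0, 0, -1, -0.87, -0.34, 0, 0, 0, 0, -1, -0.87, -0.34, 0, 0, 0, 0, -1, -0.87, -0.34, 0, 0, 0, 0, -1, -0.87, -0.34, 0, 0, 0, 0, -1, -0.87, -0.33, 0, 0, 0, 0, -1, -0.87, -0.33, 0, 0, 0, 0])

```text
time: 4.3
eef_pos: [0.5166, -0.0135, 0.2074]
eef_rot: [0.567, 0.824, 0.0, -0.0]
wrist_force: [0.7, 0.3, -1.8]
finger_gap: 0.0109
finger_force: 40.0
```

servo_tool(targets=[-1, -0.87, -0.33, 0, 0, 0, 0.1, -1, -0.87, -0.33, 0, 0, 0, 0.1, -1, -0.87, -0.33, 0, 0, 0, 0.1, -1, -0.6, -0.23, 0, 0, 0, 0, -1, 0, 0, 0, 0, 0, 0])

```text
time: 4.72
eef_pos: [0.5142, -0.1559, 0.2077]
eef_rot: [0.584, 0.812, -0.001, 0.001]
wrist_force: [-0.5, -0.4, -1.5]
finger_gap: 0.0109
finger_force: 40.0
```

```bash
python3 - <<'E'
from h import *
i=robot.camera_info("wrist");im=robot.camera("wrist");cv2.imwrite("pics/w2.png",im)
import pickle;pickle.dump(i,open("w2.pkl","wb"))
s=robot.state();print(s["eef_pos"],s["finger_gap"],s["time"],s["joint_positions"],s["wrist_force"])
for q in ["mark","pointer","saddles","bar"]:print(q,[(np.round(d["bbox"]).tolist(),round(d["conf"],2)) for d in robot.find_in("wrist",q)[:3]])
cv2.imwrite("pics/w2b.png",cv2.resize(im,(800,600),interpolation=cv2.INTER_CUBIC))
E
```

```text
[ 0.51459865 -0.1524812   0.20739648] 0.010710749954932581 4.7667 [-0.15921788  0.29457969  0.46323722  1.91335379 -0.15670918  0.96893842
  0.70332592] [ 0.45744693  0.42265913 -2.02557221]
mark [([152.0, 172.0, 24.0, 20.0], 0.69)]
pointer [([194.0, 188.0, 139.0, 69.0], 0.69)]
saddles [([192.0, 192.0, 138.0, 57.0], 0.7)]
bar [([230.0, 92.0, 40.0, 248.0], 0.67)]
```

View pics/w2b.png

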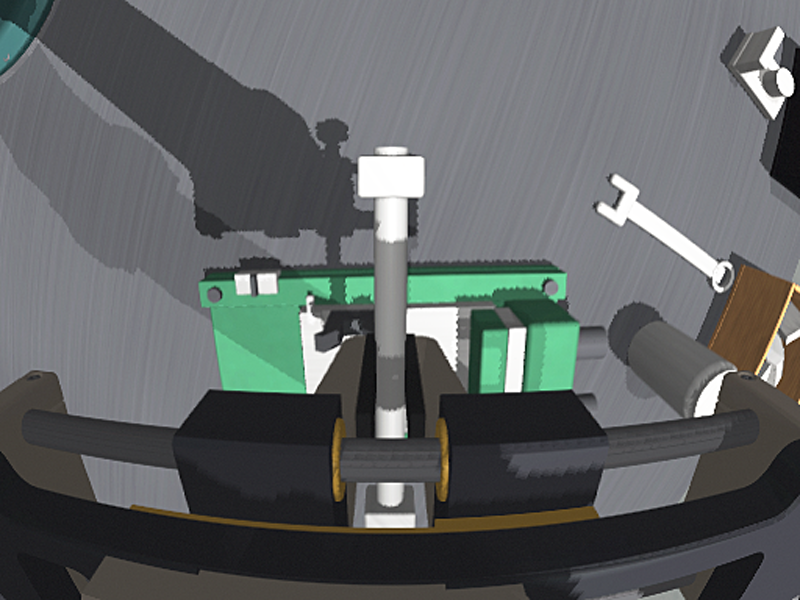

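The wrist view shows the gripped bar, its near nut at (391,176). Behind it is the left rail from (200,280) to (566,272), the rider at (257,283) with its dark rib, the pointer near (310,300) and the left saddle near (340,325). I'll zoom in to measure the vice pose.

```bash
python3 - <<'E'
import cv2
im=cv2.imread("pics/w2.png");a=cv2.resize(im[160:260,120:260],None,fx=5.6,fy=5.6,interpolation=cv2.INTER_CUBIC)
cv2.imwrite("pics/w2c.png",a);print(a.shape)
E
```

```text
(560, 784, 3)
```

View pics/w2c.png

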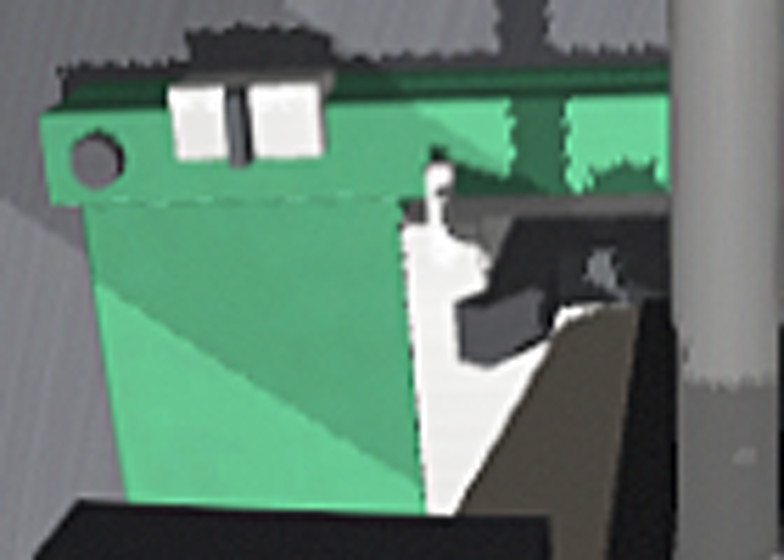

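The zoom shows the pointer tip at crop (438,168), the rib top centre at (238,125), the rail's front outer corner at (42,112) and the rail edge at (665,94).

```bash
cat > fit.py <<'E'
from h import *
import pickle
from scipy.optimize import least_squares
i=pickle.load(open("w2.pkl","rb"));it=robot.camera_info("top")
c=lambda x,y:((x+.5)/5.6-.5+120,(y+.5)/5.6-.5+160)
t=lambda x,y:(312+(x-420+.5)/4-.5,140+(y+.5)/4-.5)
F=[("wrist",i,c(42,112),(-.150,.0825,.03)),("wrist",i,c(438,166),(-.0545,.069,.04)),("wrist",i,(566/1.5625-.2,273/1.5625-.2),(.150,.0825,.03)),
("wrist",i,c(52,204),(-.15,.0565,.03)),
("top",it,t(768,325),(-.15,-.0825,.03)),("top",it,t(437,42),(.15,.0825,.03)),("top",it,t(558,220),(-.02,.05,.088)),("top",it,t(683,188),(-.02,-.05,.088))]
def W(v,P):
    a=v[2];return np.array([v[0]+np.cos(a)*P[0]-np.sin(a)*P[1],v[1]+np.sin(a)*P[0]+np.cos(a)*P[1],P[2]])
if __name__=="__main__":
    for f in F:print(f[0],f[3],at_z(f[0],f[2],f[3][2],f[1]).round(4))
    use=[k for k in range(8) if k!=3]
    def res(v):return np.concatenate([(proj(F[k][0],W(v,F[k][3]),F[k][1])-F[k][2]) for k in use])
    s=least_squares(res,[.53,-.25,.34],loss="soft_l1");v=s.x;print("vice",v,np.degrees(v[2]));print(res(v).reshape(-1,2).round(1).tolist())
    print("saddle",W(v,(-.02,0,.066)));m=at_z("wrist",c(240,125),.045,i)
    a=v[2];d=m[:2]-v[:2];print("mark in vice",np.cos(a)*d[0]+np.sin(a)*d[1],-np.sin(a)*d[0]+np.cos(a)*d[1])
    pt=at_z("wrist",c(438,166),.04,i);d=pt[:2]-v[:2];print("pointer in vice",np.cos(a)*d[0]+np.sin(a)*d[1],-np.sin(a)*d[0]+np.cos(a)*d[1])
    # bar in hand: camera-near nut
    st=robot.state();print(st["eef_pos"],R.from_quat(st["eef_rot"]).as_matrix().round(3))
    near=at_z("wrist",(391/1.5625,176/1.5625),st["eef_pos"][2]+.014,i);print("near nut top",near,(R.from_quat(st["eef_rot"]).inv().apply(near-st["eef_pos"])).round(4))
E
python3 fit.py
```

```text
wrist (-0.15, 0.0825, 0.03) [ 0.37   -0.2168  0.03  ]
wrist (-0.0545, 0.069, 0.04) [ 0.4627 -0.1961  0.04  ]
wrist (0.15, 0.0825, 0.03) [ 0.6499 -0.1161  0.03  ]
wrist (-0.15, 0.0565, 0.03) [ 0.377  -0.2375  0.03  ]
top (-0.15, -0.0825, 0.03) [ 0.4251 -0.3695  0.03  ]
top (0.15, 0.0825, 0.03) [ 0.645  -0.1175  0.03  ]
top (-0.02, 0.05, 0.088) [ 0.4985 -0.1937  0.088 ]
top (-0.02, -0.05, 0.088) [ 0.5231 -0.2867  0.088 ]
vice [ 0.53691014 -0.24328263  0.34210462] 19.601150912078413
[[-1.2, -1.2], [-0.4, 0.3], [0.7, -0.5], [0.6, 0.6], [-0.7, -1.7], [3.1, -0.9], [3.4, -3.9]]
saddle [ 0.51806912 -0.24999204  0.066     ]
mark in vice -0.09564211393738815 0.08042652725964299
pointer in vice -0.054047017116224255 0.0693445994410391
[ 0.51570113 -0.14732135  0.20715127] [[-0.33   0.944 -0.   ]
 [ 0.944  0.33   0.001]
 [ 0.001 -0.    -1.   ]]
near nut top [ 0.49271125 -0.09030289  0.22115127] [ 0.0614 -0.0029 -0.0139]
```

```bash
python3 - <<'E'
from h import *
s=robot.state();print(s["time"],s["joint_vel"].round(3))
plan([.518,-.250,.15],np.radians(19.6))
E
```

```text
4.9667 [-0.009  0.001  0.    -0.003  0.001 -0.001  0.001]
rows 4 q [-0.16  0.29  0.46  1.91 -0.16  0.97  0.7 ]
[-0.61, -0.2, 0.36] [-0.0, -0.0, -0.01]
[-0.61, -0.2, 0.36] [-0.0, -0.0, -0.01]
[-0.61, -0.2, 0.36] [-0.0, -0.0, -0.01]
[-0.61, -0.2, 0.36] [-0.0, -0.0, -0.01]
```

servo_tool(targets=[-1, -0.49, -0.16, 0.28, 0, 0, 0, -1, -0.49, -0.16, 0.28, 0, 0, 0, -1, -0.49, -0.16, 0.28, 0, 0, 0, -1, -0.49, -0.16, 0.28, 0, 0, 0, -1, -0.48, -0.16, 0.28, 0, 0, 0, -1, 0, 0, 0, 0, 0, 0, -1, 0, 0, 0, 0, 0, 0, -1, 0, 0, 0, 0, 0, 0])

```text
time: 5.63
eef_pos: [0.518, -0.2499, 0.1514]
eef_rot: [0.579, 0.815, 0.0, -0.0]
wrist_force: [0.1, 0.2, -1.3]
finger_gap: 0.0109
finger_force: 40.0
```

```bash
python3 - <<'E'
from h import *
import pickle
s=robot.state();i=robot.camera_info("wrist");im=robot.camera("wrist");pickle.dump((i,s),open("w3.pkl","wb"));cv2.imwrite("pics/w3.png",im)
print(s["eef_pos"],s["joint_vel"].round(3))
a=cv2.resize(im[90:290,150:350],None,fx=3,fy=3,interpolation=cv2.INTER_CUBIC);cv2.imwrite("pics/w3c.png",a)
E
```

```text
[ 0.51797277 -0.24990608  0.15138622] [-0.009 -0.012 -0.002 -0.001  0.    -0.002  0.002]
```

View pics/w3c.png

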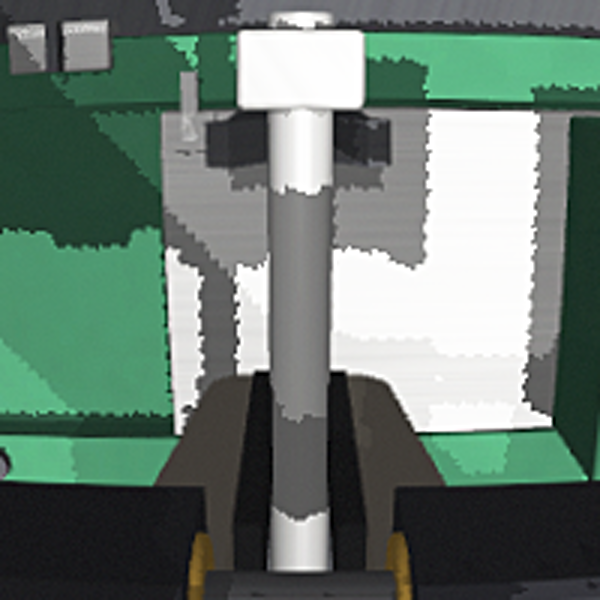

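Rod centre is at crop column 301 and the left saddle's prongs span 205–390 (centre 298), so the x alignment is good. The near nut's inner face is at row 108. Next: bar's y offset in the hand.

```bash
python3 - <<'E'
from fit import *
i,s=pickle.load(open("w3.pkl","rb"));v=[.53691,-.24328,.3421]
def V(p):
    a=v[2];d=p[:2]-v[:2];return (np.array([np.cos(a)*d[0]+np.sin(a)*d[1],-np.sin(a)*d[0]+np.cos(a)*d[1]])*1e3).round(1)
c=lambda x,y:(150+(x+.5)/3-.5,90+(y+.5)/3-.5)
z=s["eef_pos"][2]
print("tcp",V(s["eef_pos"]))
for n,p,h in [("nut in",c(301,107),z+.017),("nut out",c(301,30),z+.017),("nutL",c(239,70),z+.017),("nutR",c(365,70),z+.017),("rod near",c(301,150),z+.01),("rod far",c(301,480),z+.01),("saddle out f",c(206,121),.092),("saddle out r",c(391,121),.092),("sad in f",c(206,164),.092),("sad in r",c(391,164),.092),("pointer",c(188,73),.04),("rib",c(54,45),.045),("mark front",c(10,48),.04),("mark rear",c(108,45),.04)]: print(n,V(at_z("wrist",p,h,i)))
E
```

```text
tcp [-20.1   0.1]
nut in [-19.2  62.6]
nut out [-19.1  75.8]
nutL [-29.7  69.1]
nutR [-8.3 68.9]
rod near [-19.3  54.5]
rod far [-19.7 -10.6]
saddle out f [-43.6  55.7]
saddle out r [ 4.  55.4]
sad in f [-43.8  44.5]
sad in r [ 4.1 44.2]
pointer [-54.4  67.9]
rib [-96.4  78.5]
mark front [-112.8   78.6]
mark rear [-79.9  77.8]
```

servo_tool(targets=[-1, 0.06, -0.01, 0.4, 0, 0, 0, -1, 0, 0, 0.6, 0, 0, 0, -1, 0, 0, 0.6, 0, 0, 0, -1, 0, 0, 0.4, 0, 0, 0, -1, 0, 0, 0.2, 0, 0, 0, -1, 0, 0, 0.05, 0, 0, 0, -1, 0, 0, 0, 0, 0, 0, -1, 0, 0, 0, 0, 0, 0])

```text
time: 6.35
eef_pos: [0.5172, -0.2494, 0.0625]
eef_rot: [0.58, 0.815, 0.0, 0.001]
wrist_force: [0.1, -0.7, -0.5]
finger_gap: 0.0107
finger_force: 40.0
```

```bash
python3 - <<'E'
from h import *
import pickle
s=robot.state();i=robot.camera_info("wrist");im=robot.camera("wrist");pickle.dump((i,s),open("w4.pkl","wb"));cv2.imwrite("pics/w4.png",im)
print(s["eef_pos"],s["wrist_force"],s["moment"],s["finger_gap"],s["time"])
a=cv2.resize(im[90:290,140:360],None,fx=3,fy=3,interpolation=cv2.INTER_CUBIC);cv2.imwrite("pics/w4c.png",a)
E
```

```text
[ 0.51717386 -0.24941896  0.06248923] [ 0.09187327 -0.65165864 -0.47876482] [-0.00599236 -0.04975534  0.0537735 ] 0.010665126645454005 6.35
```

View pics/w4c.png

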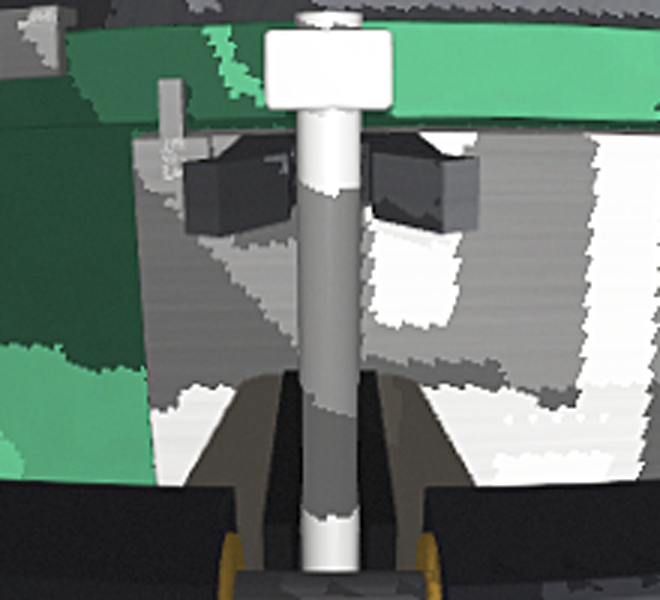

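The rod (column 330) sits in the left saddle's slot between its prongs, with the nut outside. I'll lower it gently to contact.

servo_tool(targets=[-1, 0, 0, 0.04, 0, 0, 0, -1, 0, 0, 0.02, 0, 0, 0, -1, 0, 0, 0, 0, 0, 0, -1, 0, 0, 0, 0, 0, 0])

```text
time: 6.73
eef_pos: [0.5173, -0.2498, 0.0599]
eef_rot: [0.58, 0.815, 0.0, 0.001]
wrist_force: [1.1, 1.0, 2.8]
finger_gap: 0.0105
finger_force: 40.0
```

servo_tool(targets=[-1, 0, -0.1, 0, 0, 0, 0, -1, 0, -0.15, 0, 0, 0, 0, -1, 0, -0.2, 0, 0, 0, 0, -1, 0, -0.2, 0, 0, 0, 0, -1, 0, -0.2, 0, 0, 0, 0, -1, 0, -0.15, 0, 0, 0, 0, -1, 0, 0, 0, 0, 0, 0, -1, 0, 0, 0, 0, 0, 0], grip_force=50)

```text
time: 7.4
eef_pos: [0.4819, -0.2626, 0.06]
eef_rot: [0.579, 0.815, 0.001, 0.003]
wrist_force: [8.4, 2.1, -2.3]
finger_gap: 0.0107
finger_force: 50.1
```

servo_tool(targets=[-1, 0, 0, 0, 0, 0, 0, -1, 0, 0, 0, 0, 0, 0])

```text
time: 7.57
eef_pos: [0.4822, -0.2624, 0.0599]
eef_rot: [0.579, 0.815, 0.001, 0.003]
wrist_force: [8.7, 1.9, -2.2]
finger_gap: 0.0104
finger_force: 50.0
```

```bash
python3 - <<'E'
from h import *
import pickle
s=robot.state();i=robot.camera_info("wrist");im=robot.camera("wrist");pickle.dump((i,s),open("w5.pkl","wb"));cv2.imwrite("pics/w5.png",im)
p=s["eef_pos"];v=[.53691,-.24328,.3421];d=p[:2]-v[:2];print(p,np.cos(v[2])*d[0]+np.sin(v[2])*d[1],s["wrist_force"],s["finger_gap"])
for q in ["mark","pointer"]:print(q,[(np.round(d["bbox"]).tolist(),round(d["conf"],2)) for d in robot.find_in("wrist",q)[:3]])
a=cv2.resize(im[70:190,150:300],None,fx=5,fy=5,interpolation=cv2.INTER_CUBIC);cv2.imwrite("pics/w5c.png",a)
E
```

```text
[ 0.48222177 -0.26239819  0.05991998] -0.057932676483227565 [ 8.7296293   1.87279211 -2.17596796] 0.010420489524351706
mark [([164.0, 88.0, 52.0, 23.0], 0.65), ([183.0, 114.0, 280.0, 216.0], 0.19)]
pointer [([184.0, 116.0, 280.0, 214.0], 0.78)]
```

View pics/w5c.png

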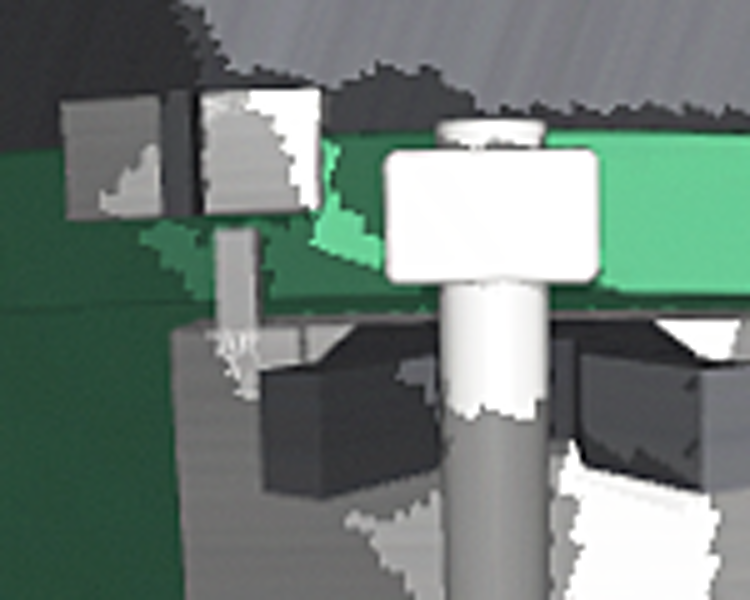

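The pointer tip is at crop (236,230). The rib's top spans columns 163–193 (dark side face to 203), so the jaw is still short of the mark.

```bash
cat > m.py <<'E'
from fit import *
def V(p):
    v=[.53691,-.24328,.3421];a=v[2];d=p[:2]-v[:2];return (np.array([np.cos(a)*d[0]+np.sin(a)*d[1],-np.sin(a)*d[0]+np.cos(a)*d[1]])*1e3).round(1)
E
python3 - <<'E'
from m import *
i,s=pickle.load(open("w5.pkl","rb"))
c=lambda x,y:(150+(x+.5)/5-.5,70+(y+.5)/5-.5)
for n,p,h in [("pointer",c(237,230),.04),("ptr base",c(238,320),.04),("rib f",c(163,150),.045),("rib r",c(193,150),.045),("rider f",c(64,160),.04),("rider r",c(321,160),.04),("saddle front",c(261,372),.092),("rod",c(496,380),.072)]: print(n,V(at_z("wrist",p,h,i)))
E
```

```text
pointer [-90.6  68. ]
ptr base [-90.8  56.3]
rib f [-99.   78.5]
rib r [-95.1  78.3]
rider f [-113.4   78.2]
rider r [-79.6  76.6]
saddle front [-79.9  55.3]
rod [-57.8  51.8]
```

servo_tool(targets=[-1, 0, -0.08, 0, 0, 0, 0, -1, 0, -0.08, 0, 0, 0, 0, -1, 0, 0, 0, 0, 0, 0, -1, 0, 0, 0, 0, 0, 0, -1, 0, 0, 0, 0, 0, 0, -1, 0, 0, 0, 0, 0, 0])

```text
time: 8.22
eef_pos: [0.4766, -0.2645, 0.06]
eef_rot: [0.579, 0.815, 0.001, 0.003]
wrist_force: [9.5, 1.6, -2.7]
finger_gap: 0.0104
finger_force: 50.0
```

```bash
python3 - <<'E'
from m import *
s=robot.state();i=robot.camera_info("wrist");im=robot.camera("wrist");pickle.dump((i,s),open("w6.pkl","wb"));cv2.imwrite("pics/w6.png",im)
print(s["eef_pos"],V(s["eef_pos"]),s["wrist_force"],s["finger_gap"],s["finger_force"],s["joint_vel"].round(3))
a=cv2.resize(im[70:190,150:300],None,fx=5,fy=5,interpolation=cv2.INTER_CUBIC);cv2.imwrite("pics/w6c.png",a)
E
```

```text
[ 0.47655903 -0.26446725  0.05995249] [-64.    0.3] [ 9.50831316  1.60068143 -2.68193872] 0.010437620834894962 50.046154260635376 [-0.001 -0.    -0.001 -0.002  0.     0.002 -0.002]
```

View pics/w6c.png

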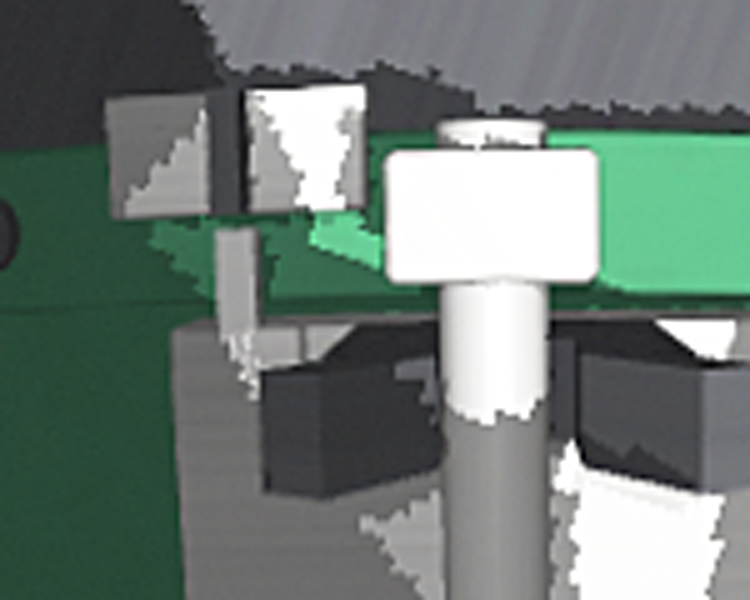

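The pointer (column 237, z 40 mm) is in line with the rib's top (columns 208–238, which projects outward because it is higher). Measured motion puts the pointer at about -96.8 mm against the mark at -97. The arm is at rest with the bar seated in the saddles, so I'm handing in.

```bash
python3 - <<'E'
from m import *
i,s=pickle.load(open("w6.pkl","rb"))
c=lambda x,y:(150+(x+.5)/5-.5,70+(y+.5)/5-.5)
p=V(at_z("wrist",c(237,230),.04,i));r=[V(at_z("wrist",c(x,150),.045,i)) for x in (209,237)];nut=V(at_z("wrist",c(496,282),.077,i))
print(p,r,nut);e=p[0]-(r[0][0]+r[1][0])/2;print(e)
if abs(e)<2: print(robot.job_done())
E
```

```text
[-96.7  67.9] [array([-99.2,  78.2]), array([-95.6,  78. ])] [-63.8  62.5]
0.7000000000000028
the job is handed in; nothing more can be done
None
```

The pull bar is seated in both saddles and still gripped. It holds the jaw open with the pointer about 0.7 mm from the mark by my camera measurement. I have handed the job in, but no verdict came back.

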